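# Open the leak-test chamber

### The job

Bleed the leak-test chamber by turning the bar knob on its dial until the pointer reads zero, then open the chamber's cover by its bar handle and hold it about 60 degrees open for the inspector; it falls shut by itself, so finish with it still in the gripper and holding steady. The cover may or may not be caught by its hidden latch, and a tug will tell: if it lifts only a few millimetres and stops, lower it, give the round latch knob on the cover a quarter turn and try again. Leave the other things on the bench where they are.

Things in the scene. Friction and masses are not known exactly. Their poses are not given: they have to be found in the camera images.
- chamber: Grey steel leak-test chamber fixed on the bench, a box 220 (x) x 260 (y) x 100 high, with a grey pod 200 x 120 x 80 high joined to its left (+y) side that carries the dial. Origin on the bench under the middle of the box; its x axis points from the cover's front edge to its hinge, z up.
- dial_grip (a point): Point on the dial knob's upright axis at the height to grip it, 25 above the dial face; 45 in front (-x) and 195 left (+y) of the chamber's origin (axes as the chamber's; it does not turn). The black bar knob is 46 long, 14 wide and stands 35 above the dial face, which is round, pale and level, with ticks every 15 degrees.
- dial (a joint): Angle of the dial knob (rad). 0: the pointer (one end of the bar, with a white line on top and a steel needle) points along the chamber's +x axis at the raised black zero mark. Grows clockwise seen from above. It stays where it is left, turns both ways past zero, and starts between 0.5 and 1.4. Turning takes under 0.1 N m.
- handle (a point): Middle of the cover's bar handle, on the bar's axis; moves with the cover. Round steel bar 12 thick, 90 long, along the chamber's y, its axis 42 above the cover's top, near the front (-x) edge. With the cover shut it lies 183 in front (-x) of the hinge line and 50 above it.
- hinge (a point): Middle of the cover's hinge line, which runs along the chamber's y at the far (+x) side, 100 above the bench; axes as the chamber's.
- cover (a joint): Opening angle of the cover (rad): 0 shut, grows as the front edge rises and swings towards +x. Aluminium plate 216 x 264 x 8, about 0.6 kg; falls shut when let go. Caught, it stops at about 0.03 rad (5 mm at the handle); a quarter turn of the latch knob either way then frees it, and a further quarter turn would catch it again.
- latch_grip (a point): Point on the round latch knob's axis at the height to grip it, 26 above the cover's top; moves with the cover. With the cover shut, 70 in front (-x) and 75 right (-y) of the chamber's origin. Black knurled knob, 40 diameter, standing 38 above the cover. Turns either way without end, stays where it is left, takes about 0.1 N m; its look does not tell whether the cover is caught.
- bracket_a: Loose aluminium casting, an L bracket 90 x 35 x 48 high, on the bench in front of the chamber. Origin under its middle.
- bracket_b: The same kind of loose casting, to the right of the chamber.
- collar: Loose steel ring 44 diameter, 20 high, lying on the far part of the pod behind the dial. Origin under its middle.
- wrench: Loose wrench on the bench, front left.
- brush: Loose brush on the bench, front right.
- can: Loose steel can 66 diameter, 120 high, standing left of the pod. Origin under its middle.
- pot: Loose dark metal pot 100 diameter, 60 high, front left of the chamber. Origin under its middle.

How it is judged:
By the outcome, as a careful person would: the job done as asked, in the order asked, and still so for the second after the job is handed in, while the arm keeps its last pose, push and grip.
It also fails if it takes over 72 s, if anything falls off the work surface, if the arm or the gripper's body presses on something with over 40 N, if the wrist force passes 120 N, or if a joint passes its speed limit or range.

### The arm

A 6-joint arm with a two-finger parallel gripper is mounted at the origin on the work surface. World frame = base frame: x ahead of the robot, y to its left, z up, the work surface at z = 0. Lengths are in m, angles in rad, forces in N, time in s.
With the tool pointing down it reaches from about 0.25 to 0.725 m from the base axis. Payload 4 kg.
Tool frame: the origin (TCP) lies midway between the tips of the shut fingers; the grasp point (between the pads) lies 19 mm behind it; z points along the fingers, y is the line along which they close (so a half turn about z gives the same grasp; the last joint's range is limited). The gripper opens to 85 mm and grips with 20 to 120 N. Pads are 22 mm wide; open, the fingers measure 114 mm over their backs; the gripper's body (76 mm by 85 mm) begins 54 mm behind the grasp point. The pads swing forward as they close: fully open they stand 13 mm farther back than shut.
Start: joints at [-1.259, 0.241, 0.005, 1.335, 0, 1.571], TCP at [0.153, -0.476, 0.204] pointing down, gripper open.
Joint ranges: [-2.72, 2.72], [-1.05, 1.87], [-1.09, 1.28], [-1.99, 2.15], [-1.42, 1.44], [-3.14, 3.14]. Speed limits (rad/s): [2.79, 2.79, 3.14, 3.14, 3.14, 3.14].

### API

Orientations are given as a unit quaternion [x, y, z, w].
In Python, from workcell import bot gives the robot as it stands.
- The arm moves only by the tool play_rows, never from a script. Its argument "moves" is a list of rows, each a list of 3 entries, a list of its own where there are three numbers: the opening, from -1 (shut) to 1 (fully open), then the shift along the tool's x, y, z in cm, then the turn, a rotation vector about the tool's x, y, z in rad. A call has 1 to 12 rows; each row shifts and turns the commanded pose from where the row before left it, along the tool's axes as they then stand; what a row does not reach is not made up. A row lasts 1/12 s, in which the tool goes at most 41.7 mm and 7.16 degrees, less where a joint would pass 70% of its speed; a pose out of reach is approached as far as the arm can. A call is refused whole if a number of a shift passes 4.17 or a number of a turn 0.125, either way. A call with a gripper value outside its range is refused whole. The fingers move at their own pace and stop on an object; the grip force is fixed at half the most. Time passes only in rows, so rows that do not move let the fingers close. It gives the time, the measured TCP pose, the force and the opening at its end, in the units of the state.
- bot.get_obs(): the state, without advancing time (a new reading comes with each control period).
- bot.camera(name): name is "side" or "top" or "wrist"; returns (picture, depth): 480x640x3 uint8, red, green, blue; 480x640 float32, m along the optical axis (not along the pixel's ray), 0 where there is no reading.
- bot.camera_info(name): a dict with "K" (3x3 intrinsics, pixels), "world_from_camera" (4x4, takes a point from camera to world coordinates); the wrist camera has in their place "T_tool_cam" (4x4, takes a point from camera to tool coordinates, whose origin is the TCP and whose axes are the flange's). Camera axes: x right, y up, looking along -z (the intrinsics and any distortion apply to the point x, -y, -z); pixel columns grow to the right and rows downward; lengths in m; the calibration is good to about 2 mm. A picture is of the moment at which its call begins: read the wrist's pose just before it. camera_info takes no time and is no camera call.
- bot.job_done(): hands the job in, once; it reports no verdict.
The state is a dict: "clock": time; "joint_pos": joint angles; "joint_vel": joint speeds; "tau": joint torques, N m; "eef_pos": TCP position; "tool_rot": TCP orientation; "ft_force": force on the tool from outside, world axes, zero at the start; "ft_torque": the same for the moment, N m; "grip_width": finger opening in m.
Only numpy, scipy, OpenCV 4.12 (cv2) and the standard library are available. Lean on these libraries where they do the work, as an engineer would, in place of code of your own. Each camera call takes 0.05 s, during which the arm holds its last target. There are 200 camera calls.

## Working session

There is one attempt and no reset: what is moved stays moved. The work goes in short steps, Python scripts to look and compute and a tool call to move; the robot and the scene stay as the last step left them, time stands still between calls to the robot, and variables do not carry over. Pictures are saved under pics/ and viewed, on a budget of 10 in all, crops included, one or two more only if the job needs it, and the job is handed in when it is done.

Besides the shell and the picture viewer there is one more tool, called after ">>>" in YAML: its name, and indented under it one key for each argument. play_rows: Moves the arm, as the interface text tells. Its arguments: {"type":"object","properties":{"moves":{"type":"array"}},"required":["moves"]}

```bash
mkdir -p pics; cat > h.py <<'E'
import numpy as np, cv2
from scipy.spatial.transform import Rotation as R
from workcell import bot
def tool():
    o=bot.get_obs(); T=np.eye(4); T[:3,:3]=R.from_quat(o['tool_rot']).as_matrix(); T[:3,3]=o['eef_pos']; return T
def grab(name,save=None):
    i=bot.camera_info(name)
    W=tool()@np.array(i['T_tool_cam']) if name=='wrist' else np.array(i['world_from_camera'])
    p,d=bot.camera(name)
    if save: cv2.imwrite('pics/'+save,p[...,::-1])
    return p,d,np.array(i['K']),W
def ray(u,v,K,W):
    c=np.array([(u-K[0,2])/K[0,0],-(v-K[1,2])/K[1,1],-1.0]); return W[:3,3],W[:3,:3]@c
def onplane(u,v,K,W,z):
    o,d=ray(u,v,K,W); return o+d*(z-o[2])/d[2]
def pt(u,v,d,K,W):  # depth along axis
    o,r=ray(u,v,K,W); return o+r*d[int(round(v)),int(round(u))]
def cloud(d,K,W):
    v,u=np.mgrid[:480,:640]; c=np.stack([(u-K[0,2])/K[0,0],-(v-K[1,2])/K[1,1],-np.ones(u.shape)],-1)
    return (c@W[:3,:3].T)*d[...,None]+W[:3,3]
E
python3 - <<'E'
from h import *
o=bot.get_obs(); print(o)
for n in ['top','side']:
    p,d,K,W=grab(n,n+'0.png'); np.savez(n+'0.npz',p=p,d=d,K=K,W=W); print(n,bot.camera_info(n).keys(),K.tolist(),W.round(3).tolist(),(d>0).mean())
i=bot.camera_info('wrist');print(i)
E
```

```text
{'clock': 0.0, 'joint_pos': array([-1.25902234e+00,  2.41413767e-01,  3.73645708e-03,  1.33518304e+00,
       -1.92424831e-05,  1.57078690e+00]), 'joint_vel': array([-0.00076054,  0.00011343, -0.0002132 ,  0.00044312,  0.00067216,
       -0.00029776]), 'tau': array([-8.32222304e-05, -3.72321939e+01,  2.52405524e+01,  1.68690132e-02,
        3.21888888e-05,  8.65070831e-06]), 'eef_pos': array([ 0.15316013, -0.47525326,  0.20271728]), 'tool_rot': array([ 9.87872948e-01,  1.55260982e-01, -1.69725824e-04, -1.01800246e-03]), 'ft_force': array([-0.18757232, -1.08958956,  0.66365202]), 'ft_torque': array([ 0.0297898 , -0.04838719, -0.0012993 ]), 'grip_width': 0.08580037591251571}
top dict_keys(['K', 'world_from_camera']) [[570.2851050804157, 0.0, 319.09205169428753], [0.0, 570.2851050804157, 241.30884809567047], [0.0, 0.0, 1.0]] [[-0.027, 0.99, -0.14, 0.336], [-1.0, -0.026, 0.01, -0.004], [0.006, 0.14, 0.99, 1.504], [0.0, 0.0, 0.0, 1.0]] 0.9959309895833334
side dict_keys(['K', 'world_from_camera']) [[546.9584026470937, 0.0, 313.6540682472802], [0.0, 546.9584026470937, 245.094931800702], [0.0, 0.0, 1.0]] [[-0.96, 0.206, -0.192, 0.339], [-0.281, -0.695, 0.662, 0.719], [0.003, 0.689, 0.725, 0.884], [0.0, 0.0, 0.0, 1.0]] 0.99607421875
{'K': array([[399.09192213,   0.        , 320.44563844],
       [  0.        , 399.09192213, 243.49475186],
       [  0.        ,   0.        ,   1.        ]]), 'T_tool_cam': array([[ 1.47467776e-03,  9.52786843e-01,  3.03636389e-01,
         7.76882649e-02],
       [ 9.99998897e-01, -1.45846513e-03, -2.80169805e-04,
         1.12763459e-04],
       [ 1.75900982e-04,  3.03636468e-01, -9.52787943e-01,
        -1.70273611e-01],
       [ 0.00000000e+00,  0.00000000e+00,  0.00000000e+00,
         1.00000000e+00]])}
```

View pics/top0.png

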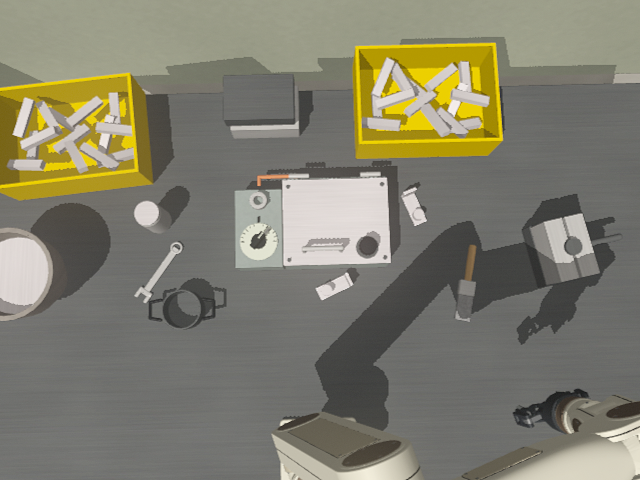

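View pics/side0.png

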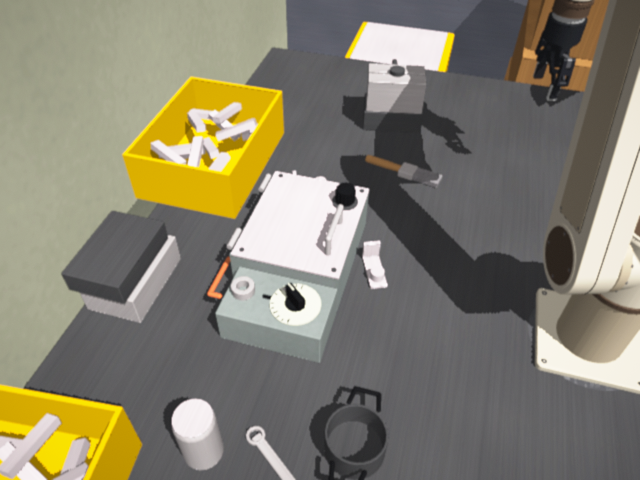

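The top view shows the pod at (235–283, 190–268), the dial at about (258, 241), the zero mark at (258, 218), the cover at (283–390, 176–265), the handle at about (325, 244) and the latch knob at (368, 245). In the side view the knob is at (293, 298), and nothing is lying on the cover.

```bash
python3 - <<'E'
from h import *
def fit(n,lo,hi,box,want=None):
    f=np.load(n+'0.npz'); P=cloud(f['d'],f['K'],f['W']); 
    m=(P[...,2]>lo)&(P[...,2]<hi)&(P[...,0]>box[0])&(P[...,0]<box[1])&(P[...,1]>box[2])&(P[...,1]<box[3])
    Q=P[m]; return Q,m,f,P
for n in ['top','side']:
    # cover
    for nm,lo,hi,box in [('cover',.095,.12,(.3,.8,-.35,.08)),('pod',.065,.092,(.3,.8,0,.3))]:
        Q,m,f,P=fit(n,lo,hi,box)
        m=cv2.morphologyEx(m.astype('uint8'),cv2.MORPH_OPEN,np.ones((5,5)));Q=P[m>0]
        r=cv2.minAreaRect(Q[:,:2].astype('float32')*1000); print(n,nm,len(Q),np.round(np.median(Q[:,2]),4),r, cv2.boxPoints(r).round(0).tolist())
    for nm,lo,hi,box in [('handle',.135,.16,(.3,.8,-.35,.1)),('dialknob',.1,.125,(.3,.56,.08,.3))]:
        Q,m,f,P=fit(n,lo,hi,box)
        print(n,nm,len(Q))
        k,l,s,c=cv2.connectedComponentsWithStats(m.astype('uint8'))
        for i in range(1,k):
            if s[i,4]>15:
                q=P[l==i]; print('  ',s[i].tolist(),c[i].round(),cv2.minAreaRect(q[:,:2].astype('float32')*1000),q[:,2].max().round(4))
E
```

```text
top cover 8803 0.1082 ((591.348876953125, -60.26560974121094), (264.45391845703125, 232.31349182128906), 89.85448455810547) [[475.0, -192.0], [707.0, -193.0], [708.0, 72.0], [476.0, 72.0]]
top pod 3256 0.0807 ((575.1149291992188, 134.98934936523438), (200.20297241210938, 121.04280853271484), 0.0027783578261733055) [[475.0, 196.0], [475.0, 74.0], [675.0, 74.0], [675.0, 196.0]]
top handle 450
   [360, 237, 18, 18, 228] [368. 245.] ((515.6921997070312, -135.06756591796875), (39.31499481201172, 41.056793212890625), 43.97492599487305) 0.1537
   [302, 245, 43, 7, 209] [323. 248.] ((510.0999755859375, -25.271751403808594), (13.05640983581543, 100.71770477294922), 0.41097939014434814) 0.1598
top dialknob 124
   [250, 232, 16, 17, 124] [258. 240.] ((540.2344360351562, 134.45938110351562), (14.609365463256836, 45.57661437988281), 49.146087646484375) 0.1244
side cover 9366 0.1069 ((637.6458129882812, -95.48567199707031), (347.6964416503906, 322.24755859375), 89.53440856933594) [[475.0, -268.0], [797.0, -271.0], [800.0, 77.0], [478.0, 80.0]]
side pod 6026 0.0797 ((585.44482421875, 135.44448852539062), (219.76258850097656, 135.78208923339844), 1.8068277835845947) [[473.0, 200.0], [478.0, 64.0], [697.0, 71.0], [693.0, 207.0]]
side handle 526
   [335, 183, 21, 17, 255] [345. 190.] ((517.1483154296875, -128.5627899169922), (40.108306884765625, 39.13447952270508), 57.17416763305664) 0.1483
   [325, 205, 18, 42, 271] [333. 225.] ((512.6402587890625, -18.606571197509766), (12.602294921875, 100.973876953125), 0.44423726201057434) 0.1582
side dialknob 244
   [287, 283, 18, 25, 244] [295. 295.] ((542.585205078125, 140.07949829101562), (15.085729598999023, 47.171104431152344), 49.028133392333984) 0.1205
```

>>> play_rows:
  moves:
    - [1, [0, 0, -4], [0, 0, 0]]
    - [1, [0, 0, -4], [0, 0, 0]]
    - [1, [0, 0, -4], [0, 0, 0]]
    - [1, [2.8, -2.3, 0], [0, 0, 0]]
    - [1, [2.8, -2.3, 0], [0, 0, 0]]
    - [1, [2.8, -2.3, 0], [0, 0, 0]]
    - [1, [2.8, -2.3, 0], [0, 0, 0]]
    - [1, [2.8, -2.3, 0], [0, 0, 0]]
    - [1, [2.8, -2.3, 0], [0, 0, 0]]
    - [1, [2.8, -2.3, 0], [0, 0, 0]]
    - [1, [2.8, -2.3, 0], [0, 0, 0]]
    - [1, [2.8, -2.3, 0], [0, 0, 0]]

```text
clock: 1.1
eef_pos: [0.33, -0.1998, 0.3234]
tool_rot: [0.988, 0.155, -0.0, -0.0]
ft_force: [0.5, -0.5, 0.5]
grip_width: 0.0851
```

>>> play_rows:
  moves:
    - [1, [2.8, -2.3, 0], [0, 0, 0]]
    - [1, [2.8, -2.3, 0], [0, 0, 0]]
    - [1, [2.8, -2.3, 0], [0, 0, 0]]
    - [1, [2.8, -2.3, 0], [0, 0, 0]]
    - [1, [2.8, -2.3, 0], [0, 0, 0]]
    - [1, [2.8, -2.3, 0], [0, 0, 0]]
    - [1, [2.8, -2.3, 0], [0, 0, 0]]
    - [1, [2.8, -2.3, 0], [0, 0, 0]]
    - [1, [2.8, -2.3, 0], [0, 0, 0]]
    - [1, [2.8, -2.3, 0], [0, 0, 0]]
    - [1, [2.7, -2.3, 0], [0, 0, 0]]
    - [1, [0, 0, 0], [0, 0, 0]]

```text
clock: 2.1
eef_pos: [0.5463, 0.1385, 0.3203]
tool_rot: [0.987, 0.158, -0.001, -0.001]
ft_force: [-0.5, -1.0, -1.3]
grip_width: 0.0857
```

>>> play_rows:
  moves:
    - [1, [0, 0, 0], [0, 0, -0.12]]
    - [1, [0, 0, 0], [0, 0, -0.12]]
    - [1, [0, 0, 0], [0, 0, -0.12]]
    - [1, [0, 0, 0], [0, 0, -0.12]]
    - [1, [0, 0, 0], [0, 0, -0.12]]
    - [1, [0, 0, 0], [0, 0, -0.12]]
    - [1, [0, 0, 0], [0, 0, -0.12]]
    - [1, [0, 0, 0], [0, 0, -0.12]]
    - [1, [0, 0, 0], [0, 0, -0.12]]
    - [1, [0, 0, 0], [0, 0, -0.12]]
    - [1, [0, 0, 0], [0, 0, -0.12]]
    - [1, [0, 0, 0], [0, 0, -0.12]]

```text
clock: 3.1
eef_pos: [0.5439, 0.1329, 0.3231]
tool_rot: [0.638, 0.77, -0.001, -0.0]
ft_force: [0.6, 0.4, 0.8]
grip_width: 0.0854
```

>>> play_rows:
  moves:
    - [1, [0, 0, 1.5], [0, 0, -0.12]]
    - [1, [0, 0, 1.5], [0, 0, -0.12]]
    - [1, [0, 0, 1.5], [0, 0, -0.12]]
    - [1, [0, 0, 1.5], [0, 0, -0.12]]
    - [1, [0, 0, 1.5], [0, 0, -0.12]]
    - [1, [0, 0, 1.5], [0, 0, -0.07]]
    - [1, [0, 0, 0], [0, 0, 0]]
    - [1, [0, 0, 0], [0, 0, 0]]
    - [1, [0, 0, 0], [0, 0, 0]]

```text
clock: 3.85
eef_pos: [0.5445, 0.1333, 0.2343]
tool_rot: [0.353, 0.936, 0.0, 0.0]
ft_force: [0.7, 0.9, -0.6]
grip_width: 0.0855
```

```bash
cat >> h.py <<'E'
def yaw():
    T=tool(); return T[:3,3],np.degrees(np.arctan2(T[1,1],T[0,1]))  # direction of tool y
E
python3 - <<'E'
from h import *
print(yaw())
p,d,K,W=grab('wrist','w1.png'); np.savez('w1.npz',p=p,d=d,K=K,W=W)
P=cloud(d,K,W); m=(P[...,2]>.1)&(P[...,2]<.14)&(np.hypot(P[...,0]-.541,P[...,1]-.137)<.035)
q=P[m]; print(m.sum(),cv2.minAreaRect(q[:,:2].astype('float32')*1000),np.percentile(q[:,2],[5,50,95]))
f=(np.abs(np.hypot(P[...,0]-.541,P[...,1]-.137)-.033)<.004); print('face z',np.median(P[f][:,2]),'px',np.argwhere(m).mean(0))
E
```

```text
(array([0.5444951 , 0.13329015, 0.23431296]), np.float64(48.65990086768021))
1177 ((542.8262939453125, 137.7378387451172), (13.959436416625977, 45.85157012939453), 50.387786865234375) [0.11511393 0.11778781 0.11918639]
face z 0.34036322457133195 px [217.80373832 323.30841121]
```

View pics/w1.png

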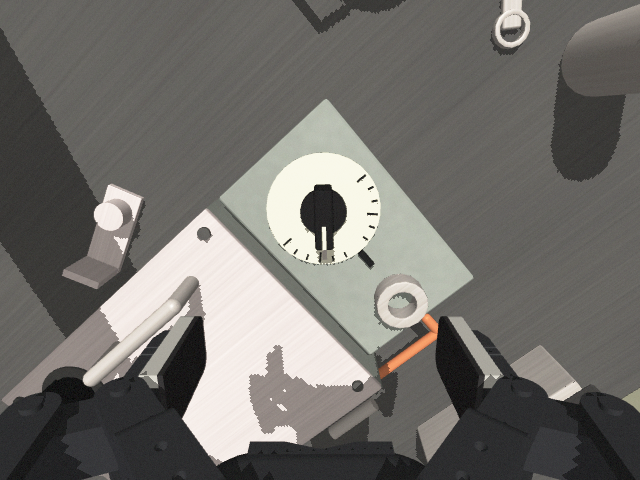

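The wrist view shows the dial disc centre at about (324, 209). The pointer (white line) points down to (326, 258), and the raised black zero mark is at (366, 259). The bar is square to the fingers.

```bash
python3 - <<'E'
from h import *
f=np.load('w1.npz'); p,d,K,W=[f[k] for k in ['p','d','K','W']]
hsv=cv2.cvtColor(p,cv2.COLOR_RGB2HSV); g=p.min(-1)
m=((g>200)).astype('uint8'); k,l,s,c=cv2.connectedComponentsWithStats(m); i=l[180,290]; print(s[i])
cn=cv2.findContours((l==i).astype('uint8'),cv2.RETR_EXTERNAL,cv2.CHAIN_APPROX_NONE)[0][0]
e=cv2.fitEllipse(cv2.convexHull(cn)); print(e)
z=np.median(cloud(d,K,W)[...,2][l==i]); print('face z',z)
C=onplane(*e[0],K,W,z); print('centre',C)
b=(p.max(-1)<60).astype('uint8'); b[:246]=0; b[272:]=0; b[:,:352]=0; b[:,378:]=0
v,u=np.nonzero(b); print(len(u),u.mean(),v.mean()); Z=onplane(u.mean(),v.mean(),K,W,z+.003); a=Z-C; print('mark',Z,np.degrees(np.arctan2(a[1],a[0])),np.hypot(*a[:2]))
n=onplane(327,258,K,W,z+.004)-C; print('needle dir',np.degrees(np.arctan2(n[1],n[0])))
# cover left edge direction
P=cloud(d,K,W); 
for x0,x1 in [(.49,.53),(.53,.57),(.57,.61),(.61,.65)]:
    m=(P[...,2]>.102)&(P[...,2]<.114)&(P[...,0]>x0)&(P[...,0]<x1)&(P[...,1]<.1); print(x0, np.percentile(P[m][:,1],99.) if m.any() else 0)
E
```

```text
[ 266  153  115  111 7350]
((322.999755859375, 207.93606567382812), (111.43125915527344, 113.9858627319336), 83.3473129272461)
face z 0.08291358866030135
centre [0.54147213 0.13884499 0.08291359]
115 365.6695652173913 258.0086956521739
mark [0.59740398 0.13796919 0.08591359] -0.8970795959412888 0.05593871131904678
needle dir -36.60530331301514
0.49 0.07434451631245206
0.53 0.07457505042565339
0.57 0.07454498464354317
0.61 0.07439177596782941
```

>>> play_rows:
  moves:
    - [1, [0.5, 0.2, 2.5], [0, 0, 0]]
    - [1, [0, 0, 2.5], [0, 0, 0]]
    - [1, [0, 0, 2.5], [0, 0, 0]]
    - [1, [0, 0, 2.5], [0, 0, 0]]
    - [1, [0, 0, 2], [0, 0, 0]]
    - [1, [0, 0, 1], [0, 0, 0]]
    - [1, [0, 0, 0], [0, 0, 0]]
    - [1, [0, 0, 0], [0, 0, 0]]
    - [1, [0, 0, 0], [0, 0, 0]]

```text
clock: 4.65
eef_pos: [0.5434, 0.1386, 0.1055]
tool_rot: [0.352, 0.936, 0.001, 0.001]
ft_force: [-1.0, -0.2, 0.4]
grip_width: 0.0854
```

>>> play_rows:
  moves:
    - [1, [0.1, -0.1, 0.8], [0, 0, 0]]
    - [1, [0, 0, 0.7], [0, 0, 0]]
    - [1, [0, 0, 0], [0, 0, 0]]
    - [-0.2, [0, 0, 0], [0, 0, 0]]
    - [-0.5, [0, 0, 0], [0, 0, 0]]
    - [-0.8, [0, 0, 0], [0, 0, 0]]
    - [-1, [0, 0, 0], [0, 0, 0]]
    - [-1, [0, 0, 0], [0, 0, 0]]
    - [-1, [0, 0, 0], [0, 0, 0]]
    - [-1, [0, 0, 0], [0, 0, 0]]
    - [-1, [0, 0, 0], [0, 0, 0]]
    - [-1, [0, 0, 0], [0, 0, 0]]

```text
clock: 5.65
eef_pos: [0.5413, 0.1389, 0.0891]
tool_rot: [0.352, 0.936, 0.001, 0.001]
ft_force: [1.7, 3.3, 0.3]
grip_width: 0.0099
```

>>> play_rows:
  moves:
    - [-1, [0, 0, 0], [0, 0, 0]]
    - [-1, [0, 0, 0], [0, 0, 0]]
    - [-1, [0, 0, 0], [0, 0, 0]]

```text
clock: 5.9
eef_pos: [0.5412, 0.1388, 0.0891]
tool_rot: [0.352, 0.936, 0.001, 0.001]
ft_force: [2.6, 4.4, 1.9]
grip_width: 0.0098
```

>>> play_rows:
  moves:
    - [-1, [0, 0, 0], [0, 0, -0.08]]
    - [-1, [0, 0, 0], [0, 0, -0.08]]
    - [-1, [0, 0, 0], [0, 0, -0.08]]
    - [-1, [0, 0, 0], [0, 0, -0.08]]
    - [-1, [0, 0, 0], [0, 0, -0.08]]
    - [-1, [0, 0, 0], [0, 0, -0.08]]
    - [-1, [0, 0, 0], [0, 0, -0.08]]
    - [-1, [0, 0, 0], [0, 0, -0.08]]
    - [-1, [0, 0, 0], [0, 0, -0.08]]
    - [-1, [0, 0, 0], [0, 0, 0]]
    - [-1, [0, 0, 0], [0, 0, 0]]
    - [-1, [0, 0, 0], [0, 0, 0]]

```text
clock: 6.9
eef_pos: [0.5407, 0.1374, 0.089]
tool_rot: [0.001, 1.0, -0.001, 0.0]
ft_force: [1.7, -0.3, 5.2]
grip_width: 0.0099
```

```bash
python3 - <<'E'
from h import *
print(yaw(),bot.get_obs()['ft_torque'],bot.get_obs()['grip_width'])
E
```

```text
(array([0.54070727, 0.13741423, 0.08902228]), np.float64(89.88809826872716)) [-0.24024869 -0.2734506   0.0166138 ] 0.009871926930503726
```

>>> play_rows:
  moves:
    - [-0.3, [0, 0, 0], [0, 0, 0]]
    - [0, [0, 0, 0], [0, 0, 0]]
    - [0, [0, 0, 0], [0, 0, 0]]
    - [0, [0, 0, 0], [0, 0, 0]]
    - [0, [0, 0, -1], [0, 0, 0]]
    - [0, [0, 0, -2], [0, 0, 0]]
    - [0, [0, 0, -3], [0, 0, 0]]
    - [0, [0, 0, -4], [0, 0, 0]]
    - [0, [0, 0, -4], [0, 0, 0]]
    - [0, [0, 0, 0], [0, 0, 0]]
    - [0, [0, 0, 0], [0, 0, 0]]
    - [0, [0, 0, 0], [0, 0, 0]]

```text
clock: 7.9
eef_pos: [0.5403, 0.1381, 0.2289]
tool_rot: [-0.0, 1.0, 0.0, 0.0]
ft_force: [0.5, -0.7, -0.7]
grip_width: 0.0428
```

```bash
cat > dial.py <<'E'
from h import *
import sys
print(yaw(),bot.get_obs()['grip_width'])
p,d,K,W=grab('wrist'); s=sys.argv[1]; np.savez(s+'.npz',p=p,d=d,K=K,W=W)
P=cloud(d,K,W); m=(P[...,2]>.1)&(P[...,2]<.14)&(np.hypot(P[...,0]-.541,P[...,1]-.138)<.035)
q=P[m]; r=cv2.minAreaRect(q[:,:2].astype('float32')*1000); print(m.sum(),r)
v,u=np.nonzero(m); print('px',u.min(),u.max(),v.min(),v.max()); x,y=int(u.mean()),int(v.mean())
x=min(max(x,110),530);y=min(max(y,100),380)
cv2.imwrite('pics/'+s+'.png',cv2.resize(p[y-100:y+100,x-110:x+110,::-1],None,fx=3,fy=3,interpolation=cv2.INTER_CUBIC))
print('crop origin',x-110,y-100)
E
python3 dial.py w2
```

```text
(array([0.54033297, 0.13808776, 0.22890458]), np.float64(90.00840862164537)) 0.04278424024694653
1218 ((542.803955078125, 137.48898315429688), (45.967384338378906, 13.998003959655762), 0.7507784366607666)
px 310 329 196 260
crop origin 209 128
```

View pics/w2.png

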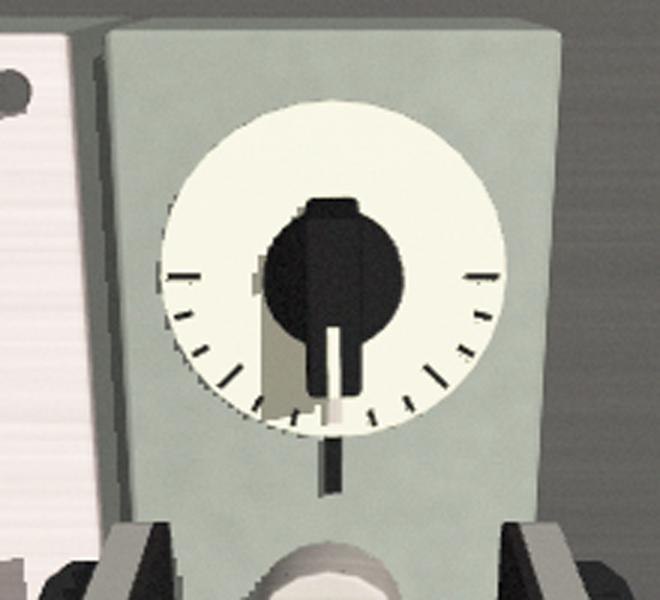

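The needle tip (333, 410 in the crop) lines up with the zero mark (332, 465) and the knob centre (332, 272), so the dial reads zero. Next is the handle.

>>> play_rows:
  moves:
    - [0, [0.8, -4, 0], [0, 0, 0]]
    - [0, [0.7, -4, 0], [0, 0, 0]]
    - [0, [0.7, -4, 0], [0, 0, 0]]
    - [0, [0.7, -4, 0], [0, 0, 0]]
    - [0, [0, 0, 0], [0, 0, 0.12]]
    - [0, [0, 0, 0], [0, 0, 0.12]]
    - [0, [0, 0, 0], [0, 0, 0.12]]
    - [0, [0, 0, 0], [0, 0, 0.12]]
    - [0, [0, 0, 0], [0, 0, 0.12]]
    - [0, [0, 0, 0], [0, 0, 0.12]]
    - [0, [0, 0, 0], [0, 0, 0.12]]
    - [0, [0, 0, 0], [0, 0, 0.12]]

```text
clock: 8.95
eef_pos: [0.5101, -0.0219, 0.2265]
tool_rot: [0.464, 0.886, -0.001, -0.002]
ft_force: [0.0, 0.1, 0.5]
grip_width: 0.0426
```

>>> play_rows:
  moves:
    - [0, [0, 0, 0], [0, 0, 0.12]]
    - [0, [0, 0, 0], [0, 0, 0.12]]
    - [0, [0, 0, 0], [0, 0, 0.12]]
    - [0, [0, 0, 0], [0, 0, 0.12]]
    - [0, [0, 0, 0], [0, 0, 0.12]]
    - [0, [0, 0, 0], [0, 0, 0]]
    - [0, [0, 0, 0], [0, 0, 0]]
    - [0, [0, 0, 0], [0, 0, 0]]

```text
clock: 9.62
eef_pos: [0.5109, -0.0219, 0.2276]
tool_rot: [0.702, 0.712, -0.001, -0.001]
ft_force: [-0.1, 0.5, 0.8]
grip_width: 0.0426
```

```bash
python3 - <<'E'
from h import *
print(yaw(),bot.get_obs()['joint_pos'].round(3))
p,d,K,W=grab('wrist','w3.png'); np.savez('w3.npz',p=p,d=d,K=K,W=W); P=cloud(d,K,W)
for nm,lo,hi in [('handle',.136,.17),('latch',.13,.17)]:
    m=((P[...,2]>lo)&(P[...,2]<hi)&(P[...,0]>.48)&(P[...,0]<.55)&(P[...,1]<.05)&(P[...,1]>-.17)).astype('uint8')
    k,l,s,c=cv2.connectedComponentsWithStats(m)
    for i in range(1,k):
        if s[i,4]>60:
            q=P[l==i]; print(nm,s[i].tolist(),c[i].round(),cv2.minAreaRect(q[:,:2].astype('float32')*1000),np.percentile(q[:,2],[50,98]))
E
```

```text
(array([ 0.51085553, -0.02186504,  0.22756748]), np.float64(0.7716132447976468)) [-0.043  0.256  0.088  1.405  0.     1.515]
handle [315, 161, 20, 154, 2730] [324. 237.] ((513.1875610351562, -22.147506713867188), (12.013696670532227, 101.18870544433594), 0.07684361934661865) [0.15495857 0.15691491]
handle [301, 350, 56, 53, 2269] [328. 377.] ((518.3840942382812, -131.14202880859375), (41.362056732177734, 41.81908416748047), 89.86347961425781) [0.14563854 0.14707578]
latch [315, 160, 20, 155, 2747] [324. 236.] ((513.1875610351562, -22.147506713867188), (12.013696670532227, 101.18870544433594), 0.07684361934661865) [0.15494725 0.15691438]
latch [301, 345, 56, 58, 2498] [328. 374.] ((518.3067626953125, -131.11888122558594), (42.02629852294922, 41.37444305419922), 0.31270256638526917) [0.14550786 0.14701276]
```

View pics/w3.png

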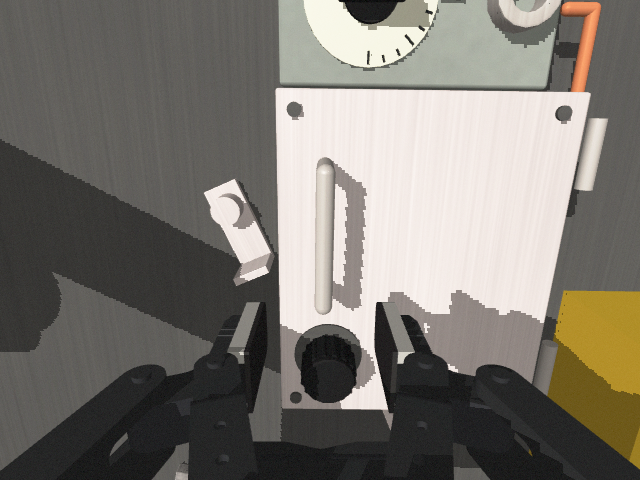

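The handle bar runs from (324, 160) to (324, 312), and measures x ≈ 0.512, y ≈ −0.022, axis z ≈ 0.150. The latch knob is at (328, 375), at about (0.517, −0.132). The way down is clear.

>>> play_rows:
  moves:
    - [0, [0, 0.1, 2.5], [0, 0, 0]]
    - [0, [0, 0, 2.5], [0, 0, 0]]
    - [0, [0, 0, 2.5], [0, 0, 0]]
    - [0, [0, 0, 1.5], [0, 0, 0]]
    - [0, [0, 0, 0.7], [0, 0, 0]]
    - [0, [0, 0, 0], [0, 0, 0]]
    - [-0.5, [0, 0, 0], [0, 0, 0]]
    - [-1, [0, 0, 0], [0, 0, 0]]
    - [-1, [0, 0, 0], [0, 0, 0]]
    - [-1, [0, 0, 0], [0, 0, 0]]
    - [-1, [0, 0, 0], [0, 0, 0]]
    - [-1, [0, 0, 0], [0, 0, 0]]

```text
clock: 10.67
eef_pos: [0.5128, -0.0219, 0.1321]
tool_rot: [0.703, 0.711, 0.0, 0.0]
ft_force: [0.3, -0.0, -0.3]
grip_width: -0.0002
```

>>> play_rows:
  moves:
    - [-1, [0, 0, 0], [0, 0, 0]]
    - [-1, [0, 0, 0], [0, 0, 0]]

```text
clock: 10.83
eef_pos: [0.5126, -0.0219, 0.1318]
tool_rot: [0.703, 0.711, 0.0, 0.0]
ft_force: [-0.4, -1.1, 0.4]
grip_width: 0.0002
```

```bash
python3 - <<'E'
from h import *
p,d,K,W=grab('wrist'); q,_,_,_=grab('side')
a=cv2.resize(q[150:300,260:410,::-1],(600,600),interpolation=cv2.INTER_CUBIC)
b=p[150:480,120:520,::-1]; b=cv2.resize(b,(0,0),fx=.5,fy=.5)
o=np.zeros((600,800,3),'uint8'); o[:,:600]=a; o[:b.shape[0],600:600+b.shape[1]]=b
cv2.imwrite('pics/m4.png',o)
E
```

```text
(no output)
```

View pics/m4.png

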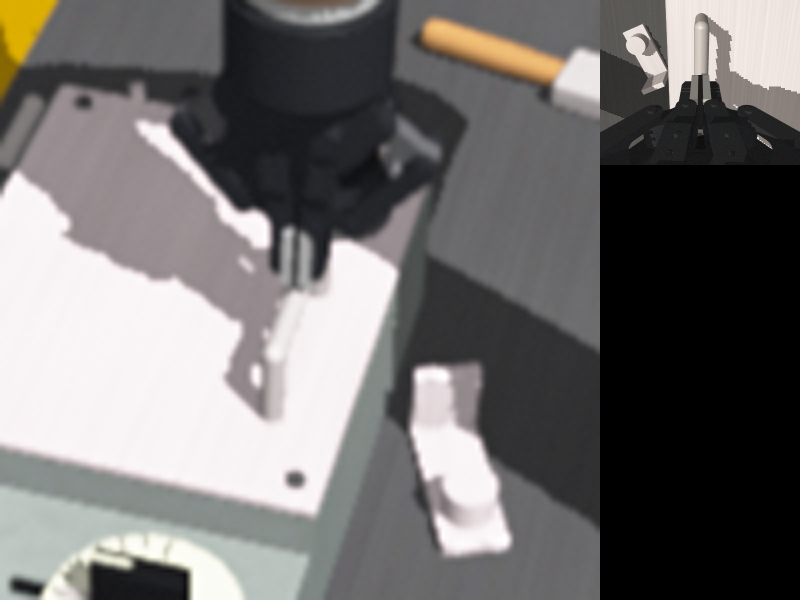

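The picture is ambiguous. The fingers (297, 255) straddle the bar, whose near part leaves them at (293, 300). I'll make a small tug and read the force.

>>> play_rows:
  moves:
    - [-1, [0, 0, -0.1], [0, 0, 0]]
    - [-1, [0, 0, -0.1], [0, 0, 0]]
    - [-1, [0, 0, -0.1], [0, 0, 0]]
    - [-1, [0, 0, 0], [0, 0, 0]]
    - [-1, [0, 0, 0], [0, 0, 0]]

```text
clock: 11.35
eef_pos: [0.5126, -0.0219, 0.1347]
tool_rot: [0.703, 0.711, 0.0, 0.0]
ft_force: [0.5, 0.1, -0.8]
grip_width: 0.0
```

```bash
python3 - <<'E'
from h import *
o=bot.get_obs(); print(o['ft_force'],o['ft_torque'],o['eef_pos'],o['grip_width'])
p,d,K,W=grab('wrist'); P=cloud(d,K,W)
m=(P[...,2]>.1)&(P[...,2]<.2)&(abs(P[...,0]-.513)<.02)&(P[...,1]>.0)&(P[...,1]<.04)
q=P[m&(P[...,2]>.14)]; print('bar',q.mean(0) if len(q) else None, len(q),np.percentile(q[:,2],[50,98]))
m=(abs(P[...,2]-.11)<.015)&(abs(P[...,0]-.485)<.008)&(P[...,1]>.0)&(P[...,1]<.06); print('front edge z',P[m][:,2].mean(),m.sum())
E
```

```text
[ 0.53436175  0.07811105 -0.84492816] [-0.01412989  0.01473575 -0.00104578] [ 0.51259224 -0.02188681  0.13473016] 1.3798608089392116e-05
bar [0.51310951 0.01504133 0.15405625] 2162 [0.15475313 0.15675778]
front edge z 0.10805018819804149 3671
```

```bash
python3 - <<'E'
from h import *
p,d,K,W=grab('side')
def proj(X):
    c=np.linalg.inv(W)@np.append(X,1); return K[0,0]*c[0]/-c[2]+K[0,2], -K[1,1]*c[1]/-c[2]+K[1,2]
for X in [(.5126,-.011,.1537),(.5126,-.011,.1347),(.512,-.011,.150),(.512,.028,.15),(.512,-.072,.15)]:
    u,v=proj(X); print(X,'px',round(u,1),round(v,1),'crop',(u-260)*4,(v-150)*4)
P=cloud(d,K,W)
m=(abs(P[...,0]-.5126)<.03)&(abs(P[...,1]+.02)<.04)&(P[...,2]>.115)&(P[...,2]<.2)
for z in np.arange(.12,.2,.006):
    k=m&(abs(P[...,2]-z)<.003); q=P[k]
    if len(q): print(round(z,3),len(q),'x',q[:,0].min().round(3),q[:,0].max().round(3),'y',q[:,1].min().round(3),q[:,1].max().round(3),'col',p[k].mean(0).round())
a=cv2.resize(p[180:240,300:380,::-1],(800,600),interpolation=cv2.INTER_NEAREST); cv2.imwrite('pics/m5.png',a)
E
```

```text
(0.5126, -0.011, 0.1537) px 332.9 224.4 crop 291.70452834088246 297.5721845970239
(0.5126, -0.011, 0.1347) px 332.6 231.4 crop 290.5940650428224 325.6720771205769
(0.512, -0.011, 0.15) px 333.2 225.8 crop 292.69532555763567 303.35118266113193
(0.512, 0.028, 0.15) px 327.8 239.8 crop 271.18837814854487 359.348647992357
(0.512, -0.072, 0.15) px 341.1 205.3 crop 324.29034666129473 221.08748129811772
0.126 1 x 0.51 0.51 y -0.058 -0.058 col [175. 168. 168.]
0.132 1 x 0.508 0.508 y -0.06 -0.06 col [164. 156. 158.]
0.15 42 x 0.507 0.519 y -0.031 0.019 col [218. 212. 213.]
0.156 57 x 0.508 0.517 y -0.019 0.019 col [219. 214. 213.]
0.162 3 x 0.506 0.51 y -0.016 -0.009 col [167. 163. 162.]
0.168 23 x 0.502 0.524 y -0.016 -0.007 col [136. 133. 134.]
0.174 38 x 0.499 0.526 y -0.026 -0.009 col [104. 103. 105.]
0.18 35 x 0.499 0.526 y -0.027 -0.007 col [107. 106. 108.]
0.186 35 x 0.499 0.526 y -0.022 -0.009 col [97. 97. 99.]
0.192 36 x 0.499 0.526 y -0.025 -0.007 col [104. 102. 104.]
0.198 28 x 0.499 0.526 y -0.02 -0.007 col [90. 90. 92.]
```

View pics/m5.png

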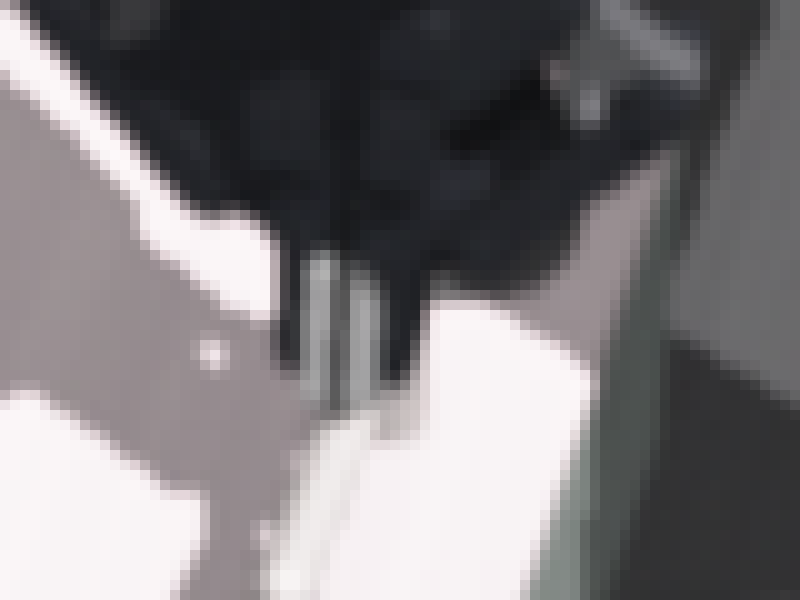

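The fingertips end at about (345, 400) in the crop, above the bar. The side depth puts the tips at z ≈ 0.163, against the reported TCP at 0.135. I'll check the tip offset in the tool frame with the wrist camera.

```bash
python3 - <<'E'
from h import *
T=tool(); print(T[:3,3])
p,d,K,W=grab('wrist'); Q=cloud(d,K,np.array(bot.camera_info('wrist')['T_tool_cam']))
m=(d>0)&(abs(Q[...,0])<.03)&(abs(Q[...,1])<.035)
for z in np.arange(-.07,.03,.006):
    k=m&(abs(Q[...,2]-z)<.003); q=Q[k]
    if len(q): print('tool z',round(z,3),len(q),'x',q[:,0].min().round(3),q[:,0].max().round(3),'y',q[:,1].min().round(3),q[:,1].max().round(3),'col',p[k].mean(0).round())
f=np.load('w3.npz'); Q=cloud(f['d'],f['K'],np.array(bot.camera_info('wrist')['T_tool_cam']))
m=(f['d']>0)&(abs(Q[...,0])<.02)&(abs(Q[...,1])<.06)&(Q[...,2]<.04); print('half-open: tip tool z',np.percentile(Q[m][:,2],[90,99,100]))
P,d,K,W=grab('top'); X=cloud(d,K,W); print('top sees dial-bar/bar z ok')
E
```

```text
[ 0.51251318 -0.02188117  0.13460824]
tool z -0.07 1119 x -0.007 0.015 y -0.029 0.028 col [32. 32. 32.]
tool z -0.064 1096 x -0.011 0.012 y -0.015 0.016 col [62. 60. 58.]
tool z -0.058 690 x 0.006 0.012 y -0.013 0.014 col [75. 73. 71.]
tool z -0.052 704 x 0.006 0.012 y -0.013 0.014 col [70. 68. 66.]
tool z -0.046 650 x 0.006 0.012 y -0.013 0.014 col [69. 68. 66.]
tool z -0.04 566 x 0.006 0.012 y -0.013 0.014 col [68. 66. 64.]
tool z -0.034 312 x 0.006 0.012 y -0.012 0.013 col [86. 84. 81.]
tool z -0.028 3 x 0.01 0.01 y -0.005 0.006 col [108. 107. 102.]
tool z -0.022 1288 x 0.005 0.03 y -0.004 0.006 col [191. 182. 173.]
tool z -0.016 357 x 0.003 0.03 y -0.005 0.007 col [157. 150. 143.]
tool z 0.026 10237 x -0.03 0.03 y -0.035 0.035 col [208. 199. 194.]
half-open: tip tool z [-0.06646333 -0.03740401 -0.02934055]
top sees dial-bar/bar z ok
```

The wrist depth agrees with the side view: the real fingertips are about 31 mm behind the reported TCP, so the grasp point is at tool z ≈ −0.050. From here on I use that. The handle grasp then needs a TCP z of about 0.100.

>>> play_rows:
  moves:
    - [0, [0, 0, 0], [0, 0, 0]]
    - [0, [0, 0, 0], [0, 0, 0]]
    - [0, [0, 0, 0], [0, 0, 0]]
    - [0, [0, 0, 0], [0, 0, 0]]
    - [0, [0, 0, 0], [0, 0, 0]]
    - [0, [0, 0, 1.2], [0, 0, 0]]
    - [0, [0, 0, 1.2], [0, 0, 0]]
    - [0, [0, 0, 1], [0, 0, 0]]
    - [0, [0, 0, 0], [0, 0, 0]]
    - [0, [0, 0, 0], [0, 0, 0]]

```text
clock: 12.38
eef_pos: [0.5119, -0.0218, 0.1]
tool_rot: [0.703, 0.711, -0.001, -0.001]
ft_force: [-0.2, -0.3, -0.1]
grip_width: 0.0426
```

>>> play_rows:
  moves:
    - [-0.5, [0, 0, 0], [0, 0, 0]]
    - [-1, [0, 0, 0], [0, 0, 0]]
    - [-1, [0, 0, 0], [0, 0, 0]]
    - [-1, [0, 0, 0], [0, 0, 0]]
    - [-1, [0, 0, 0], [0, 0, 0]]
    - [-1, [0, 0, 0], [0, 0, 0]]
    - [-1, [0, 0, 0], [0, 0, 0]]
    - [-1, [0, 0, 0], [0, 0, 0]]

```text
clock: 13.05
eef_pos: [0.5131, -0.0219, 0.1014]
tool_rot: [0.703, 0.711, 0.001, 0.001]
ft_force: [-1.7, 1.0, 5.7]
grip_width: 0.0102
```

>>> play_rows:
  moves:
    - [-1, [0, 0, -0.15], [0, 0, 0]]
    - [-1, [0, 0, -0.15], [0, 0, 0]]
    - [-1, [0, 0, -0.1], [0, 0, 0]]
    - [-1, [0, 0.1, 0], [0, 0, 0]]
    - [-1, [0, 0, 0], [0, 0, 0]]

```text
clock: 13.47
eef_pos: [0.5136, -0.0219, 0.1039]
tool_rot: [0.703, 0.711, -0.0, -0.0]
ft_force: [3.1, 0.2, -4.0]
grip_width: 0.0102
```

>>> play_rows:
  moves:
    - [-1, [0, 0, -0.15], [0, 0, 0]]
    - [-1, [0, 0, -0.15], [0, 0, 0]]
    - [-1, [0, 0.1, -0.1], [0, 0, 0]]
    - [-1, [0, 0, 0], [0, 0, 0]]
    - [-1, [0, 0, 0], [0, 0, 0]]

```text
clock: 13.88
eef_pos: [0.5145, -0.0219, 0.1072]
tool_rot: [0.703, 0.711, -0.0, -0.0]
ft_force: [6.3, -0.6, -10.8]
grip_width: 0.01
```

>>> play_rows:
  moves:
    - [-1, [0, 0, -0.15], [0, 0, 0]]
    - [-1, [0, 0.05, -0.15], [0, 0, 0]]
    - [-1, [0, 0, 0], [0, 0, 0]]
    - [-1, [0, 0, 0], [0, 0, 0]]

```text
clock: 14.22
eef_pos: [0.5158, -0.0219, 0.1109]
tool_rot: [0.703, 0.711, 0.0, 0.0]
ft_force: [6.2, -0.6, -7.4]
grip_width: 0.0098
```

```bash
cat > cov.py <<'E'
from h import *
o=bot.get_obs(); print(o['ft_force'].round(1),o['eef_pos'].round(4),o['grip_width'].round(4))
for n in ['wrist','top']:
    p,d,K,W=grab(n); P=cloud(d,K,W)
    bright=(p.min(-1)>90)
    m=bright&(P[...,2]>.09)&(P[...,2]<.14)&(P[...,0]>.485)&(P[...,0]<.67)&(P[...,1]>.035)&(P[...,1]<.068)
    q=P[m]
    if len(q)<30: print(n,'few'); continue
    c=np.polyfit(q[:,0],q[:,2],1); print(n,len(q),'cover tilt rad',-np.arctan(c[0]),'z at x=.49',np.polyval(c,.49))
    m=(P[...,2]>.14)&(P[...,2]<.2)&(abs(P[...,0]-.513)<.02)&(P[...,1]>.0)&(P[...,1]<.035); print(' bar top',np.percentile(P[m][:,2],[50,95]) if m.any() else None)
E
python3 cov.py
```

```text
Traceback (most recent call last):
  File "cov.py", line 2, in <module>
    o=bot.get_obs(); print(o['ft_force'].round(1),o['eef_pos'].round(4),o['grip_width'].round(4))
                                                                        ^^^^^^^^^^^^^^^^^^^^^
AttributeError: 'float' object has no attribute 'round'
```

```bash
sed -i "s/o\['grip_width'\].round(4)/round(o['grip_width'],4)/" cov.py; python3 cov.py
```

```text
[ 6.2 -0.6 -7.4] [ 0.5158 -0.0219  0.1109] 0.0098
wrist 33323 cover tilt rad 0.052774441256591774 z at x=.49 0.11868059176732602
 bar top [0.16400995 0.16580929]
top 955 cover tilt rad 0.054515556142145885 z at x=.49 0.11901455035070128
 bar top None
```

The cover tilt is 0.053 rad in both views. That is well past the 0.03 rad latch stop, so the cover is free and no latch turn is needed. I'll work out the arc increments.

```bash
python3 - <<'E'
import numpy as np
r=np.hypot(.183,.05);p=np.arctan2(.05,.183); f=lambda t:np.array([.5122+r*(np.cos(p)-np.cos(p+t)),.1005+r*(np.sin(p+t)-np.sin(p))])*100
c=np.array([51.44,11.10])
for t in np.linspace(.053,np.radians(60),31)[1:]:
    g=f(t); s=(g-c).round(2); c=c+s; print(round(np.degrees(t)),s.tolist(),end='; ')
print(c)
E
```

```text
5 [0.28, 0.51]; 7 [0.23, 0.58]; 9 [0.24, 0.58]; 11 [0.27, 0.57]; 13 [0.28, 0.56]; 14 [0.3, 0.55]; 16 [0.32, 0.54]; 18 [0.34, 0.53]; 20 [0.36, 0.52]; 22 [0.37, 0.51]; 24 [0.39, 0.49]; 26 [0.41, 0.48]; 28 [0.42, 0.47]; 30 [0.43, 0.45]; 32 [0.45, 0.44]; 33 [0.47, 0.42]; 35 [0.48, 0.41]; 37 [0.49, 0.39]; 39 [0.51, 0.37]; 41 [0.51, 0.36]; 43 [0.53, 0.34]; 45 [0.54, 0.32]; 47 [0.55, 0.31]; 49 [0.56, 0.28]; 51 [0.57, 0.27]; 52 [0.58, 0.25]; 54 [0.58, 0.23]; 56 [0.6, 0.21]; 58 [0.59, 0.19]; 60 [0.61, 0.17]; [64.7 23.4]
```

>>> play_rows:
  moves:
    - [-1, [0, 0.28, -0.51], [0, 0, 0]]
    - [-1, [0, 0.23, -0.58], [0, 0, 0]]
    - [-1, [-0.02, 0.24, -0.58], [0, 0, 0]]
    - [-1, [0, 0.27, -0.57], [0, 0, 0]]
    - [-1, [0, 0.28, -0.56], [0, 0, 0]]
    - [-1, [-0.02, 0.3, -0.55], [0, 0, 0]]
    - [-1, [0, 0, 0], [0, 0, 0]]

```text
clock: 14.9
eef_pos: [0.5308, -0.0219, 0.146]
tool_rot: [0.703, 0.711, -0.0, -0.0]
ft_force: [-0.0, -0.1, -6.8]
grip_width: 0.0103
```

```bash
python3 cov.py; python3 -c "
from h import *
print(yaw())"
```

```text
[-0.  -0.1 -6.8] [ 0.5308 -0.0219  0.146 ] 0.0103
wrist 14568 cover tilt rad 0.2482992860403252 z at x=.49 0.16039446976185517
 bar top [0.15778963 0.19922378]
top 506 cover tilt rad 0.20528885569960068 z at x=.49 0.15356810633075418
 bar top None
(array([ 0.53025942, -0.02192304,  0.14502981]), np.float64(0.6354431776277027))
```

>>> play_rows:
  moves:
    - [-1, [0, 0.32, -0.54], [0, 0, 0]]
    - [-1, [0, 0.34, -0.53], [0, 0, 0]]
    - [-1, [-0.02, 0.36, -0.52], [0, 0, 0]]
    - [-1, [0, 0.37, -0.51], [0, 0, 0]]
    - [-1, [0, 0.39, -0.49], [0, 0, 0]]
    - [-1, [-0.02, 0.41, -0.48], [0, 0, 0]]
    - [-1, [0, 0.42, -0.47], [0, 0, 0]]
    - [-1, [0, 0.43, -0.45], [0, 0, 0]]
    - [-1, [-0.02, 0.45, -0.44], [0, 0, 0]]
    - [-1, [0, 0, 0], [0, 0, 0]]

```text
clock: 15.83
eef_pos: [0.5653, -0.0219, 0.1917]
tool_rot: [0.703, 0.711, -0.0, -0.001]
ft_force: [-8.3, 1.6, 2.2]
grip_width: 0.0103
```

>>> play_rows:
  moves:
    - [-1, [0, 0.47, -0.42], [0, 0, 0]]
    - [-1, [0, 0.48, -0.41], [0, 0, 0]]
    - [-1, [-0.02, 0.49, -0.39], [0, 0, 0]]
    - [-1, [0, 0.51, -0.37], [0, 0, 0]]
    - [-1, [0, 0.51, -0.36], [0, 0, 0]]
    - [-1, [-0.02, 0.53, -0.34], [0, 0, 0]]
    - [-1, [0, 0.54, -0.32], [0, 0, 0]]
    - [-1, [0, 0.55, -0.31], [0, 0, 0]]
    - [-1, [0, 0, 0], [0, 0, 0]]

```text
clock: 16.58
eef_pos: [0.6069, -0.0219, 0.2231]
tool_rot: [0.703, 0.711, 0.001, 0.001]
ft_force: [-9.2, 2.3, 9.6]
grip_width: 0.0097
```

>>> play_rows:
  moves:
    - [-1, [0, 0.53, -0.34], [0, 0, 0]]
    - [-1, [-0.02, 0.54, -0.33], [0, 0, 0]]
    - [-1, [0, 0.55, -0.3], [0, 0, 0]]
    - [-1, [0, 0.57, -0.26], [0, 0, 0]]
    - [-1, [0, 0.59, -0.22], [0, 0, 0]]
    - [-1, [-0.02, 0.58, -0.2], [0, 0, 0]]
    - [-1, [0, 0.6, -0.17], [0, 0, 0]]
    - [-1, [0, 0, 0], [0, 0, 0]]
    - [-1, [0, 0, 0], [0, 0, 0]]
    - [-1, [0, 0, 0], [0, 0, 0]]

```text
clock: 17.42
eef_pos: [0.647, -0.0219, 0.2403]
tool_rot: [0.703, 0.711, 0.002, 0.001]
ft_force: [-4.0, 0.3, 4.9]
grip_width: 0.0096
```

```bash
python3 - <<'E'
from h import *
o=bot.get_obs(); print(o['ft_force'].round(1),o['eef_pos'].round(4),o['grip_width'])
r=np.hypot(.183,.05);p0=np.arctan2(.05,.183)
b=o['eef_pos']; x=b[0]-(.5122+.183); z=b[2]-.1005+.05; print('angle from TCP',np.degrees(np.arctan2(z,-x)-p0),'radius',np.hypot(x,z),r)
im=[]
for n in ['side','top']:
    p,d,K,W=grab(n); P=cloud(d,K,W)
    # plate: bright points right/left of the gripper, above the box
    m=(p.min(-1)>60)&(p.max(-1).astype(int)-p.min(-1)<40)&(P[...,2]>.13)&(P[...,2]<.33)&(P[...,0]>.56)&(P[...,0]<.70)&(((P[...,1]>.03)&(P[...,1]<.08))|((P[...,1]>-.2)&(P[...,1]<-.16)))
    q=P[m]; print(n,len(q))
    if len(q)>30:
        for _ in range(4):
            c=q.mean(0); u,s,v=np.linalg.svd(q-c,full_matrices=False); e=abs((q-c)@v[2]); q=q[e<max(2*np.median(e),.002)]
        print(len(q),'normal',v[2].round(3),'open deg',np.degrees(np.arctan2(abs(v[2][0]),abs(v[2][2]))),'rms mm',1000*np.std((q-c)@v[2]))
    im.append(p[...,::-1])
cv2.imwrite('pics/f6.png',np.vstack([im[0][30:330,200:600],im[1][140:340,200:600]])); 
E
```

```text
[-4.   0.3  4.9] [ 0.647  -0.0219  0.2403] 0.00962512668690646
angle from TCP 60.46555439145683 radius 0.1958211367325633 0.1897076698502198
side 699
406 normal [0.862 0.004 0.508] open deg 59.501584332547964 rms mm 0.885506801583472
top 614
503 normal [-0.863 -0.    -0.505] open deg 59.65862730910242 rms mm 0.756226271409228
```

View pics/f6.png

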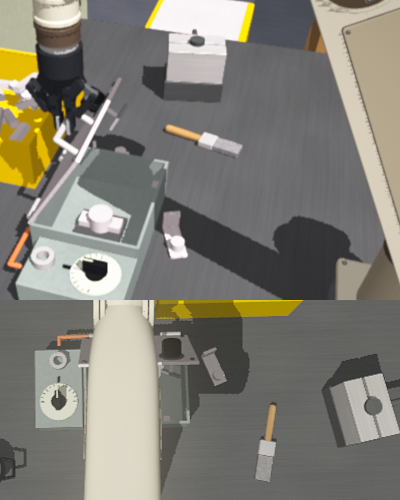

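The cover stands open at 59.5–59.7° in both views, gripped at the bar (62, 135). The brackets, collar, wrench, brush and can look untouched, and the dial needle is still on the zero mark (58, 385). I'll wait a second to check it holds steady.

>>> play_rows:
  moves:
    - [-1, [0, 0, 0], [0, 0, 0]]
    - [-1, [0, 0, 0], [0, 0, 0]]
    - [-1, [0, 0, 0], [0, 0, 0]]
    - [-1, [0, 0, 0], [0, 0, 0]]
    - [-1, [0, 0, 0], [0, 0, 0]]
    - [-1, [0, 0, 0], [0, 0, 0]]
    - [-1, [0, 0, 0], [0, 0, 0]]
    - [-1, [0, 0, 0], [0, 0, 0]]
    - [-1, [0, 0, 0], [0, 0, 0]]
    - [-1, [0, 0, 0], [0, 0, 0]]
    - [-1, [0, 0, 0], [0, 0, 0]]
    - [-1, [0, 0, 0], [0, 0, 0]]

```text
clock: 18.52
eef_pos: [0.6468, -0.0219, 0.2402]
tool_rot: [0.703, 0.711, 0.002, 0.001]
ft_force: [-4.7, 2.1, 5.7]
grip_width: 0.0098
```

```bash
python3 - <<'E'
from h import *
o=bot.get_obs(); print(o['ft_force'].round(1),o['eef_pos'].round(4),o['grip_width'],abs(o['joint_vel']).max())
for n in ['top','side']:
    p,d,K,W=grab(n); P=cloud(d,K,W)
    m=(p.min(-1)>60)&(p.max(-1).astype(int)-p.min(-1)<40)&(P[...,2]>.13)&(P[...,2]<.33)&(P[...,0]>.56)&(P[...,0]<.70)&(((P[...,1]>.03)&(P[...,1]<.08))|((P[...,1]>-.2)&(P[...,1]<-.16)))
    q=P[m]
    for _ in range(4):
        c=q.mean(0); v=np.linalg.svd(q-c,full_matrices=False)[2]; e=abs((q-c)@v[2]); q=q[e<max(2*np.median(e),.002)]
    print(n,'open',np.degrees(np.arctan2(abs(v[2][0]),abs(v[2][2]))))
    m=(P[...,2]>.1)&(P[...,2]<.13)&(np.hypot(P[...,0]-.541,P[...,1]-.138)<.032); print('dial bar',cv2.minAreaRect(P[m][:,:2].astype('float32')*1000))
E
```

```text
[-4.7  2.1  5.7] [ 0.6468 -0.0219  0.2402] 0.00978601078117774 0.0010635853969927851
top open 59.5981995479904
dial bar ((540.3379516601562, 134.20742797851562), (46.474510192871094, 13.347546577453613), 0.2458799183368683)
side open 59.47062522085134
dial bar ((542.992431640625, 139.2486572265625), (47.09951400756836, 17.149011611938477), 1.2910693883895874)
```

The cover is steady at 59.5°, the dial is within about 1° of zero, and the bar is still gripped. Handing in.

```bash
python3 -c "
from workcell import bot
bot.job_done()"
```

```text
the job is handed in; nothing more can be done
```

The dial is at zero and the cover is held about 60° open in the gripper; the job was handed in at roughly 19 s on the clock. I turned the dial knob about 41° back to zero and confirmed it in a close-up. A tug on the handle then lifted the cover past the latch stop (0.053 rad), so it was not caught and I left the latch knob alone.

**Last checks:**
- **Cover:** 59.6° in the top view and 59.5° in the side view, unchanged after a second of holding. The bar was still gripped and the force on the wrist was about 8 N.
- **Dial:** the bar reads 0.2° off zero in the top view and 1.3° in the side view.
- **Other things on the bench:** those in the last views (the collar, both brackets and the brush) looked untouched by eye. I didn't measure any of them. The can and wrench, and all but the edge of the pot, lay outside those crops.

**What disagreed:**
- **Fingertip position:** the real fingertips sit about 31 mm behind the reported TCP. Because of this my first close on the handle shut in the air above the bar; I measured the offset with two cameras and regrasped. The dial knob was probably turned by only its top edge.
- **Bar in the pads:** the bar seems to have slid about 6 mm towards the fingertips along the opening arc, but it stayed held.

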